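# Feed a short batten under the docking-saw guard with the push stick

## Robot

A 6-joint arm with a two-finger parallel gripper is mounted at the origin on the work surface. World frame = base frame: x ahead of the robot, y to its left, z up, the work surface at z = 0. Lengths are in m, angles in degrees, forces in N, time in s.
With the tool pointing down it reaches from about 0.325 to 0.775 m from the base axis. Payload 5.5 kg.
Tool frame: the origin (TCP) lies at the centre of the arm's flange, where the gripper is bolted on; the fingertips stand 182 mm ahead of it and the grasp point (between the pads) lies 163 mm ahead of it; z points along the fingers, y is the line along which they close (so a half turn about z gives the same grasp; the last joint's range is limited). The gripper opens to 88 mm and grips with 3 to 60 N. Pads are 20 mm wide; open, the fingers measure 115 mm over their backs; the gripper's body (75 mm by 178 mm) begins 61 mm behind the grasp point.
Start: joints at [60.923, 5.22, 70.514, -0, 104.267, -3.249], TCP at [0.261, 0.54, 0.405] pointing down, gripper open.
Joint ranges: [-164.24, 164.24], [-49.07, 125.15], [9.68, 141.18], [-86.29, 266.29], [3.28, 154.24], [-151.56, 151.56]. Speed limits (degrees/s): [147.25, 147.25, 172.46, 180, 180, 180].

## Interface

Orientations are given as [roll, pitch, yaw] about the fixed x, y, z axes, in that order (R = Rz(yaw) Ry(pitch) Rx(roll)).
In Python, from station import r gives the robot as it stands. The module is installed in compiled form; this text tells all that it offers. Calls block until the motion is done:
- r.reach(position, orientation): joint-space move of the TCP to a pose.
- r.servo_line(position, rotation=None, speed=0.15): straight line of the TCP; rotation=None keeps the orientation; speed is the mean speed in m/s.
- r.move_joints(angles): joint-space move.
- r.let_go() and r.grab(squeeze=None): open the fingers fully, or close them until they stop; squeeze is the grip in N (None keeps the last).
- r.wait(seconds).
- r.inverse_kinematics(position, orientation): joint angles nearest the present ones, or None.
- r.sense(): the state.
- r.snapshot(name): name is "side" or "top"; returns a dict with "frame" (480x640x3 uint8, red, green, blue), "fx", "fy", "cx", "cy" (pixels), "R" (3x3) and "t" (3): a world point X has camera coordinates R X + t. Camera axes: x right, y down, z forward; pixel columns grow to the right and rows downward; lengths in m; the calibration is good to about 2 mm. A picture is of the moment at which its call begins. There is no depth.
A pose or a line that the arm cannot do raises r.IKError and nothing moves.
- r.hand_in(): hands the job in; it is judged then, once.
The state is a dict: "clock": time; "joints": joint angles; "joint_vel": joint speeds; "joint_torque": joint torques, N m; "tcp_pos": TCP position; "orientation": TCP orientation; "contact_force": force on the tool from outside, world axes, zero at the start; "torque": the same for the moment, N m; "opening": finger opening in m; "gripper_force": force on a finger pad.
Only numpy, scipy, OpenCV 4.12 (cv2) and the standard library are available. Lean on these libraries where they do the work, as an engineer would, in place of code of your own. Each camera call takes 0.05 s, during which the arm holds its last target. There are 200 camera calls.

## Task

The docking saw is switched off and has to be loaded: pick up the push stick and, with its nose behind the short batten lying in the saw's trough, feed the batten through the low opening of the guard, then press it firmly home against the sprung end stop for a moment, never pushing harder than 20 newtons. Push with the stick alone, so that the gripper never touches the batten, and leave the batten there, bearing on the stop. Finally draw the stick back out and stand it on its sole on the bench top, clear of the saw, leaving the other things on the bench where they are.

Things in the scene. Friction and masses are not known exactly. Their poses are not given: they have to be found in the camera images.
- saw: Guarded docking saw fixed to the bench, blade parked below. Origin on the bench top under its middle; +x is the feed direction (roughly world +y, the robot's left), z up. Grey bed 510 x 180 mm, x -240 to +270 mm, top 30 mm above the bench. Along it, at y = 0, runs the trough, through the guard hood to the end stop.
- trough (a point): Infeed end of the trough: point on the middle of its floor (30 mm above the bench), axes as the saw's, at x -240 mm of the saw. The trough is straight along the saw's x, 46 mm wide between two aluminium guide rails, 12 mm thick and standing 18 mm above the floor, which run from x -240 to +180 mm of the saw.
- mouth (a point): Guard's infeed opening: point on the trough floor in the middle of the mouth, at x -20 mm of the saw. The opening is 46 mm wide and 28 mm high over the floor. The hood (clear sides and roof, aluminium ends) runs from here to a like opening at x +120 mm; it is 106 mm wide, its roof 62 mm over the floor, a knob on it to 84 mm.
- under_shoe (a point): Point on the trough floor below the middle of a sprung shoe inside the guard, at x 80 mm of the saw. The shoe's sloping toe begins at x 48 mm. It presses down with about 2 N on the batten passing below and stays on it when it is home; from there on the batten drags with some 3 to 7 N (friction is high), before the stop is met.
- batten: The workpiece: plain light wood bar 150 x 40 x 20 mm, about 80 g, lying in the infeed end of the trough before the guard. Origin at the centre of its underside, x along its length (pointing along the feed), z up; its tail is at x -75 mm, its front at +75 mm.
- stick: Plywood push stick, about 160 g, standing on its sole on the bench at the robot's right. Origin on the sole's underside below the middle of the handle; x points to the nose, z up. Sole 30 mm wide, 14 mm thick, from x -50 mm to the nose at +120 mm; upright handle 46 mm long (along x), 22 mm thick, up to z 86 mm. In the trough the sole slides on the floor.
- stop: End stop: aluminium block with its origin on the bed at x 250 mm, y 0 of the saw. A screwed rod with a black rubber pad (34 x 22 mm) faces the batten. The rod's setting differs each time and is not measured: the pad's face is at x 174 to 196 mm of the saw. The pad is sprung: it gives from 1 N on, 1 mm per further 2 N, at most 12 mm, and goes on bearing on the batten that the shoe holds.
- offcut: Bystander: small wood offcut 70 x 30 x 18 mm, on the saw's bed beside the guard, far side.
- pencil: Bystander: flat carpenter's pencil 120 x 12 x 7 mm, on the saw's bed, side nearer the robot.
- screwdriver: Bystander: screwdriver lying on the bench between robot and stick.
- tape: Bystander: grey tape measure 70 x 36 x 65 mm, standing beyond the saw.
- jar: Bystander: glass jar with a steel lid, 68 mm across, 90 mm tall, to the left of the saw.
- hammer: Bystander: hammer lying on the bench between robot and saw, to the left.
- block: Bystander: wood block 90 x 45 x 35 mm, on the bench at the far right.
Things that resemble listed ones, but are neither listed nor needed, are in the scene too. Of the things shaped like the stick, the plywood one is meant. What is shaped like the batten but turquoise is not meant.

How it is judged (in metres and radians):
On the way, in this order (a step that is already met when the one before it is completed fails the run):
1. the push stick's nose is pushing the batten, whose front is under the guard (contact force between stick and batten above 0.3 N and x of batten in the frame of saw above -0.035 m), for 0.1 s.
2. the stick presses the batten home against the sprung stop (more than 4 N on the pad) (contact force between stick and batten above 3 N and contact force between batten and stop above 4 N), for 0.3 s.
At the end, for the whole second after the job is handed in: Batten at rest in the trough, its middle 95 to 135 mm along the feed from the saw's origin, within 6 mm of the centre line, within 4 mm of the floor, bearing on the pad (over 0.5 N); stick at rest upright (within 0.1 rad) on the bench top (within 8 mm), not touching the saw (contact force between batten and stop above 0.5 N and x of batten in the frame of saw between 0.095 and 0.135 m and y of batten in the frame of saw between -0.006 and 0.006 m and z of batten in the frame of saw below 0.034 m and linear speed of batten below 0.01 m/s and height (world z) of stick below 0.008 m and angle between stick's own z axis and vertical below 0.1 rad and contact force between stick and saw below 0.1 N and linear speed of stick below 0.02 m/s).
It fails at once if the stick pushes the batten with more than 20 N (contact force between stick and batten above 20 N).
It fails at once if the gripper touches the batten (contact force between any of the fingers, the arm and batten above 0.5 N).
It fails at once if another thing on the bench is moved by more than 30 mm (distance of any of offcut, pencil, screwdriver, tape, jar, hammer, block from where it was at the start of the episode above 0.03 m).
It also fails if it takes over 72 s, if anything falls off the work surface, if the arm or the gripper's body presses on something with over 40 N, if the wrist force passes 120 N, or if a joint passes its speed limit or range.

## Working session

There is one attempt and no reset: what is moved stays moved. The work goes in short steps, each a Python script; the robot and the scene stay as the last script left them, time stands still between calls to the robot, and variables do not carry over. Pictures are saved under pics/ and viewed, at most 10 in all, crops included, and the job is handed in when it is done.

```bash
mkdir -p pics; cat > h.py <<'E'
import numpy as np, cv2
from station import r
def snap(n,f):
    s=r.snapshot(n); cv2.imwrite('pics/'+f,s['frame'][:,:,::-1]); return s
def ray(s,u,v,z):
    R=np.array(s['R']);t=np.array(s['t']);c=-R.T@t
    d=R.T@np.array([(u-s['cx'])/s['fx'],(v-s['cy'])/s['fy'],1]); return c+d*(z-c[2])/d[2]
def proj(s,X):
    p=np.array(s['R'])@np.array(X)+np.array(s['t']); return p[0]/p[2]*s['fx']+s['cx'],p[1]/p[2]*s['fy']+s['cy']
E
python3 - <<'E'
from h import *
for n in('top','side'):
    s=snap(n,n+'0.png'); print(n,s['fx'],s['cx'],s['cy'],np.round(-np.array(s['R']).T@np.array(s['t']),3),np.round(s['R'],3).tolist())
print(r.sense())
E
```

```text
top 482.48112334923286 325.9159814218685 242.77409263537868 [0.492 0.035 1.152] [[0.021, -1.0, -0.003], [-0.998, -0.02, -0.062], [0.062, 0.004, -0.998]]
side 619.4305225149715 317.14575739725365 248.9995050117664 [ 0.099 -1.29   1.12 ] [[0.948, -0.319, 0.007], [-0.189, -0.578, -0.794], [0.257, 0.751, -0.608]]
{'clock': 0.1, 'joints': array([ 6.09250160e+01,  5.25797371e+00,  7.05728380e+01, -8.77902786e-04,
        1.04266783e+02, -3.25093960e+00]), 'joint_vel': array([-0.02068074, -0.03833157, -0.11300882, -0.02520893,  0.04895192,
        0.00968838]), 'joint_torque': array([ 1.66483904e-03, -4.47860169e+01, -4.07566595e+01,  7.00217835e-02,
        2.85409862e-02, -1.03994207e-04]), 'tcp_pos': array([0.26141614, 0.54011544, 0.40364938]), 'orientation': array([-1.79902514e+02, -4.68467006e-03,  1.54175736e+02]), 'contact_force': array([ 0.74329876, -0.19130616, -0.16902014]), 'torque': array([-0.00200258, -0.04232548, -0.00114784]), 'gripper_force': 0.0, 'opening': 0.08773949386773679}
```

View pics/top0.png

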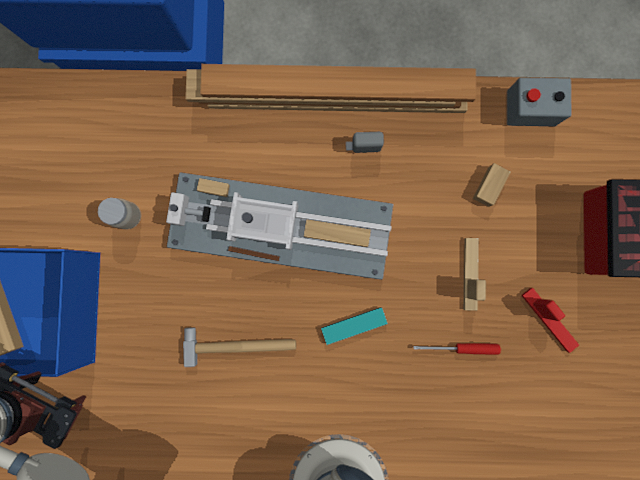

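View pics/side0.png

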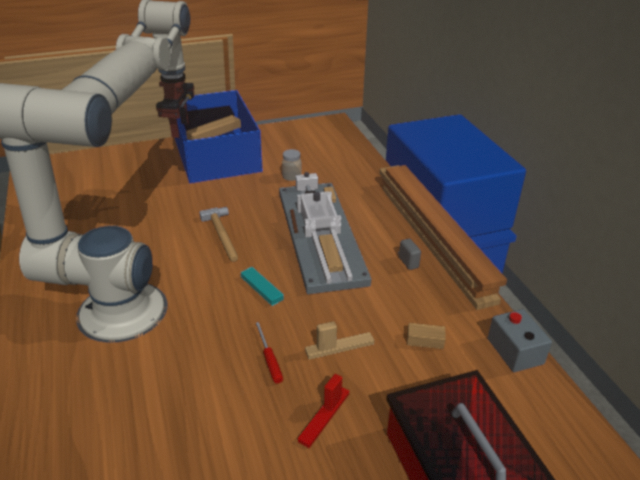

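The stick could be the plywood one (472,274) or the red one (550,320). The plywood one is specified. The batten could be the wood bar in the trough (337,232) or the turquoise bar (353,325). The wood one in the trough fits. I'll confirm both in one crop and measure.

```bash
python3 - <<'E'
from h import *
s=snap('top','t1.png'); f=s['frame']
a=cv2.resize(f[165:285,160:400],None,fx=3,fy=3,interpolation=cv2.INTER_CUBIC)
b=cv2.resize(f[228:318,440:590],None,fx=2.6,fy=2.6,interpolation=cv2.INTER_CUBIC)
q=snap('side','s1.png'); c=cv2.resize(q['frame'][315:365,295:385],(330,183),interpolation=cv2.INTER_CUBIC)
im=np.zeros((600,720,3),np.uint8); im[:360]=a; im[362:362+234,:390]=b; im[362:362+183,390:720]=c
cv2.imwrite('pics/crop1.png',im[:,:,::-1])
hsv=cv2.cvtColor(f,cv2.COLOR_RGB2HSV)
# bed: low saturation pixels
m=((hsv[:,:,1]<70)).astype(np.uint8); m[:165]=0;m[290:]=0;m[:,:150]=0;m[:,410:]=0
m=cv2.morphologyEx(m,cv2.MORPH_OPEN,np.ones((3,3)))
cn=max(cv2.findContours(m,0,2)[0],key=cv2.contourArea); box=cv2.boxPoints(cv2.minAreaRect(cn))
print('bed box');
for p in box: print(p,np.round(ray(s,*p,0.03),4))
# wood vs table colours
for p in [(472,255),(480,288),(468,300),(455,270),(500,270),(337,232)]: print(p,hsv[p[1],p[0]],f[p[1],p[0]])
E
```

```text
bed box
[161.86423 247.06421] [0.5438 0.4213 0.03  ]
[173.10703 170.77368] [0.724  0.4023 0.03  ]
[394.6226  203.41809] [ 0.6572 -0.1197  0.03  ]
[383.3798  279.70862] [ 0.4786 -0.0957  0.03  ]
(472, 255) [ 19  82 181] [181 159 123]
(480, 288) [ 19  81 177] [177 157 121]
(468, 300) [ 18  82 171] [171 149 116]
(455, 270) [ 15 140 151] [151 109  68]
(500, 270) [ 14 137 156] [156 112  72]
(337, 232) [ 18  97 168] [168 143 104]
```

View pics/crop1.png

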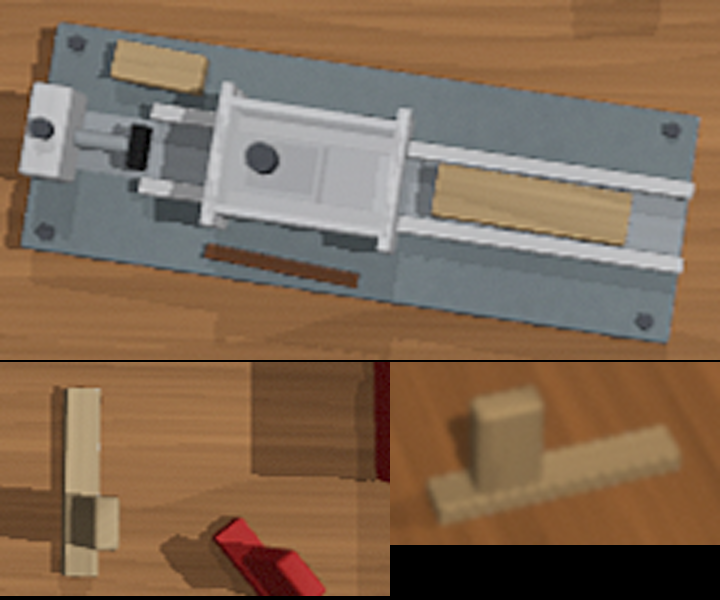

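The crop confirms both. The plywood stick has its handle top at about (481,290) and its nose at about (472,377−) up the image. The plain wood batten lies between the rails, tail at about (370,237).

```bash
cat > meas.py <<'E'
from h import *
import json
s=snap('top','t2.png')
g=cv2.cvtColor(s['frame'],cv2.COLOR_RGB2GRAY)
def pts(P,k,o,z,ref=True):
    p=np.array([[(x+.5)/k-.5+o[0],(y+.5)/k-.5+o[1]] for x,y in P],np.float32).reshape(-1,1,2)
    return np.array([ray(s,u,v,z) for u,v in p[:,0]])
A=(160,165);B=(440,228)
bed=pts([(58,24),(698,117),(668,342),(22,246)],3,A,.03)
print('bed sides',[round(float(np.linalg.norm(bed[i]-bed[i-1])),4) for i in range(4)])
ax=(bed[0]+bed[3]-bed[1]-bed[2])[:2]; yaw=np.arctan2(ax[1],ax[0]); e=np.array([np.cos(yaw),np.sin(yaw)]); n=np.array([-e[1],e[0]])
rails=pts([(692,188),(682,264)],3,A,.048)   # infeed rail-end centres, x=-240
c=bed.mean(0)[:2]-e*.015; print('yaw',np.degrees(yaw),'centre',c)
loc=lambda X:np.round(np.c_[(X[:,:2]-c)@e,(X[:,:2]-c)@n],4).tolist()
print('rails',loc(rails)); 
bat=pts([(440,165),(632,193),(625,243),(432,212)],3,A,.05); print('batten',loc(bat))
print('hood mouth ends',loc(pts([(405,110),(387,250)],3,A,.092)),'pad',loc(pts([(149,125),(147,171)],3,A,.052)))
print('rails out',loc(pts([(154,110),(142,187)],3,A,.048)))
sole=pts([(67,388),(100,388),(97,576),(65,576)],2.6,B,.014); print('sole',np.round(sole,4).tolist())
han=pts([(96,496),(118,497),(118,549),(96,548)],2.6,B,.086); print('handle',np.round(han,4).tolist(),han.mean(0))
E
python3 meas.py
```

```text
bed sides [0.1761, 0.5065, 0.1768, 0.5067]
yaw 82.77814663442739 centre [0.59864389 0.13259547]
rails [[-0.2387, -0.0306], [-0.2391, 0.0281]]
batten [[-0.0453, -0.0198], [-0.1936, -0.0199], [-0.1937, 0.0187], [-0.0446, 0.0168]]
hood mouth ends [[-0.0162, -0.052], [-0.0187, 0.0521]] pad [[0.1795, -0.0175], [0.1753, 0.0176]]
rails out [[0.1786, -0.0299], [0.1782, 0.0301]]
sole [[0.2573, -0.291, 0.014], [0.2579, -0.3204, 0.014], [0.0941, -0.3179, 0.014], [0.0935, -0.2896, 0.014]]
handle [[0.1842, -0.2947, 0.086], [0.1838, -0.313, 0.086], [0.1415, -0.313, 0.086], [0.1419, -0.2947, 0.086]] [ 0.16283393 -0.303849    0.086     ]
```

```bash
sed -i 's/B=(440,228)/B=(440,228-362\/2.6)/' meas.py; python3 meas.py | tail -2; python3 - <<'E'
from h import *
s=r.snapshot('side')
print(proj(s,[.38,-.302,.086]), proj(s,[.51,-.305,.014]))
E
```

```text
sole [[0.5813, -0.2901, 0.014], [0.582, -0.3201, 0.014], [0.4122, -0.3175, 0.014], [0.4116, -0.2888, 0.014]]
handle [[0.4845, -0.2943, 0.086], [0.484, -0.3129, 0.086], [0.4403, -0.3129, 0.086], [0.4407, -0.2944, 0.086]] [ 0.46238271 -0.30363894  0.086     ]
(np.float64(293.12673121288134), np.float64(332.9652181030266)) (np.float64(344.76478102055756), np.float64(342.82515185113266))
```

```bash
python3 - <<'E'
from h import *
o=[180,0,-0.7]; x,y=.462,-.3037; G=.058+.163
r.reach([x,y,.36],o)
r.servo_line([x,y,G],speed=.12)
r.grab(60); st=r.sense(); print(st['opening'],st['gripper_force'],st['tcp_pos'],st['orientation'],st['clock'])
r.servo_line([x,y,G+.12],speed=.15)
st=r.sense(); print(st['opening'],st['contact_force'],st['joints'],st['clock'])
yaw=np.radians(82.78);e=np.array([np.cos(yaw),np.sin(yaw)]);c=np.array([.5986,.1326])
p=c+e*(-.37); print(p, r.inverse_kinematics([*p,G+.12],[180,0,82.78]))
r.reach([*p,G+.12],[180,0,82.78])
r.wait(.2); st=r.sense(); print(st['tcp_pos'],st['orientation'],st['clock'])
a=snap('top','t3.png')['frame'][160:300,240:480]; b=snap('side','s3.png')['frame'][210:390,240:420]
im=np.zeros((590,720,3),np.uint8); im[:350,:600]=cv2.resize(a,(600,350)); im[350:,:240]=cv2.resize(b,(240,240)); cv2.imwrite('pics/c3.png',im[:,:,::-1])
E
```

```text
0.022021010190897437 59.99322295188904 [ 0.46198701 -0.30365995  0.22087764] [-1.79990971e+02  9.15000503e-03 -6.98352340e-01] 5.725
0.021681161031419906 [-0.42394436  0.37087775 -1.63636307] [-3.68470118e+01 -2.20624103e+00  8.46484173e+01 -2.09274121e-03
  9.76839321e+01  5.38555730e+01] 6.675
[ 0.55209857 -0.23446623] [-26.25951165   4.98377656  77.20014244   0.          97.81608101
 -19.03951165]
[ 0.55184419 -0.23477291  0.34101872] [-1.79998433e+02  4.23407469e-03  8.27137239e+01] 8.0333
```

View pics/c3.png

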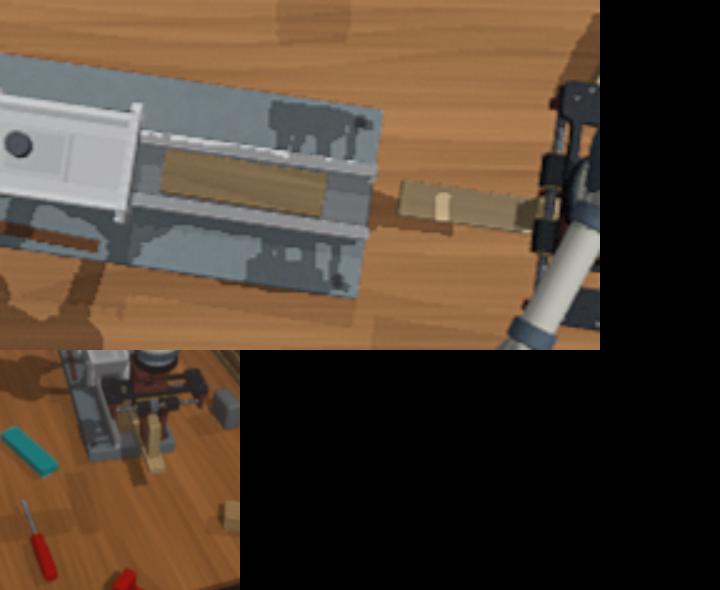

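The stick is held level in line with the trough, nose at crop (400,197). I'll lower it in front of the bed, then feed the batten while watching the force.

```bash
cat >> h.py <<'E'
yaw=np.radians(82.78);e=np.array([np.cos(yaw),np.sin(yaw)]);n=np.array([-e[1],e[0]]);c=np.array([.5986,.1326])
G=.221; O=[180,0,82.78]
def go(x,z,speed,y=-.0005): r.servo_line([*(c+e*x+n*y),G+z],O,speed)
def fx():  # x along the feed, reaction along -feed, z force
    s=r.sense(); return (s['tcp_pos'][:2]-c)@e, -s['contact_force'][:2]@e, s['contact_force'][2], s['clock']
E
python3 - <<'E'
from h import *
s=r.snapshot('top')
for u,v in [(400,180),(399,215)]:
    X=ray(s,240+u/2.5-.3,160+v/2.5-.3,.134)[:2]-c; print('nose',X@e,X@n)
go(-.37,.0315,.1); r.wait(.3); print(np.round(fx(),4))
go(-.345,.0315,.03); print(np.round(fx(),4))
b=fx()[1]
for x in np.arange(-.335,-.265,.01):
    go(x,.0315,.03); f=fx(); print(np.round(f,4))
    if f[1]-b>8: break
E
```

```text
nose -0.2495560221083626 -0.014686667790758846
nose -0.25277586001997643 0.014826206600662972
[-0.37    0.1749 -1.6654  9.5167]
[-0.3451  0.6575 -1.8766 10.5   ]
[-0.3348 -0.551  -0.3135 10.9833]
[-0.3248  0.2896 -1.698  11.4667]
[-0.3148 -0.5349 -1.5988 11.95  ]
[-0.3048  0.7594 -2.343  12.4333]
[-0.2947 -0.4391 -1.386  12.9167]
[-0.2847 -0.1816 -2.095  13.4   ]
[-0.2747 -0.0846 -1.3924 13.8833]
[-0.2647  0.1328 -1.4126 14.3667]
```

```bash
python3 - <<'E'
from h import *
for x in np.arange(-.255,-.109,.007):
    go(x,.0315,.025); f=fx(); print(np.round(f[:2],4),round(f[3],1))
    if f[1]>12: print('stop');break
v=[]
for _ in range(5): r.wait(.05); v.append(fx()[1])
print(np.mean(v),r.sense()['opening'])
s=snap('top','t4.png'); q=snap('side','s4.png')
im=np.vstack([cv2.resize(s['frame'][165:285,160:400],(600,300)),cv2.resize(q['frame'][165:285,240:480],(600,300))])
cv2.imwrite('pics/c4.png',im[:,:,::-1])
E
```

```text
[-0.2548 -0.5502] 14.9
[-0.2478 -0.4824] 15.3
[-0.2407 -0.4212] 15.8
[-0.2338  0.594 ] 16.2
[-0.2268  0.3501] 16.6
[-0.2198  0.0233] 17.1
[-0.2128 -0.2219] 17.5
[-0.2058  0.3625] 17.9
[-0.2     5.2358] 18.4
[-0.1929  5.635 ] 18.8
[-0.1857  5.7297] 19.2
[-0.1785  5.4177] 19.7
[-0.1713  4.4051] 20.1
[-0.1642  4.2716] 20.6
[-0.1571  5.1219] 21.0
[-0.1501  5.3002] 21.4
[-0.143  3.635] 21.9
[-0.136   4.6249] 22.3
[-0.129  4.03 ] 22.7
[-0.122   4.9495] 23.1
[-0.115   5.5665] 23.6
4.504803120243404 0.021738016761053844
```

View pics/c4.png

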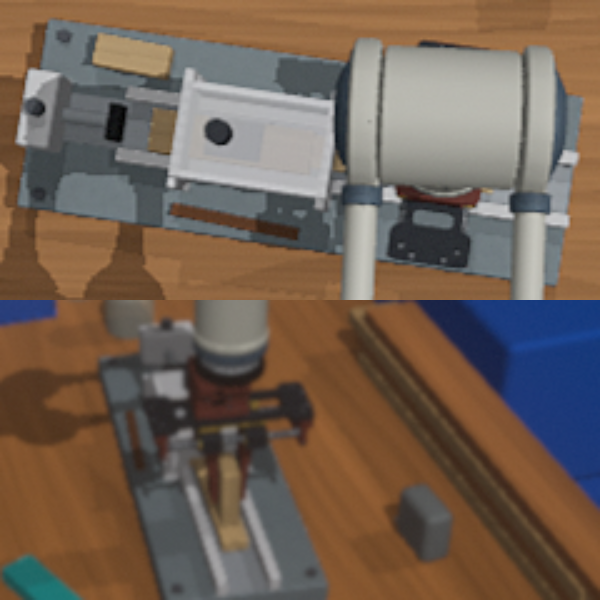

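The batten's front shows beyond the guard at crop x≈152, with the pad at x≈124 still about 25 mm off. Drag is about 5 N. Next I press in fine steps.

```bash
python3 - <<'E'
from h import *
def F(k=6):
    v=[]
    for _ in range(k): r.wait(.03); v.append(fx()[1])
    return np.mean(v)
x=-.115; d0=4.9
while x<-.065:
    x+=.0015; go(x,.0315,.02); f=F(); print(round(fx()[0],4),round(f,2))
    if f>12.0: break
for _ in range(4): r.wait(.2); print('hold',np.round(fx(),3))
E
```

```text
-0.1137 5.85
-0.1122 5.55
-0.1107 6.01
-0.1092 5.76
-0.1077 5.95
-0.1062 5.86
-0.1047 6.01
-0.1032 5.58
-0.1018 5.23
-0.1002 5.73
-0.0987 5.73
-0.0972 5.84
-0.0957 5.74
-0.0943 5.72
-0.0927 5.58
-0.0912 5.89
-0.0897 6.21
-0.0882 6.0
-0.087 6.81
-0.0859 8.84
-0.0849 10.68
-0.0838 13.62
hold [-0.084 13.614  2.897 34.033]
hold [-0.084 12.459  2.688 34.233]
hold [-0.084 13.297  3.367 34.433]
hold [-0.084 11.965  3.624 34.633]
```

Drag is about 5.8 N, and the force has risen to about 13 N, so the pad carries about 7 N and was held for 0.8 s. Now I withdraw and put the stick back where it stood.

```bash
python3 - <<'E'
from h import *
go(-.10,.032,.03); go(-.375,.032,.1); go(-.375,.13,.15); print(np.round(fx(),3))
x,y=.462,-.3037;o=[180,0,-.7]
r.reach([x,y,G+.13],o); r.servo_line([x,y,G+.02],speed=.12)
f0=r.sense()['contact_force'][2]; z=.02
while z>-.003:
    z-=.002 if z>.005 else .001
    r.servo_line([x,y,G+z],speed=.02); r.wait(.05); f=r.sense()['contact_force'][2]
    if f-f0>3.5: break
print('z',z,f0,f,r.sense()['clock'])
r.let_go(); r.wait(.3); r.servo_line([x,y,G+.13],speed=.12); r.reach([.40,-.05,.42],[180,0,0]); r.wait(.3)
print(r.sense()['clock'],r.sense()['opening'])
s=snap('top','t5.png'); q=snap('side','s5.png')
im=np.zeros((600,720,3),np.uint8); im[:360]=cv2.resize(s['frame'][165:285,160:400],(720,360)); im[360:,:300]=cv2.resize(s['frame'][225:321,430:550],(300,240)); im[360:,310:610]=cv2.resize(q['frame'][300:380,290:390],(300,240))
cv2.imwrite('pics/c5.png',im[:,:,::-1])
E
```

```text
[-0.375  0.596 -1.368 39.083]
z -0.001 -1.842170073393897 5.518690961138974 45.2167
49.2167 0.08794387665626052
```

View pics/c5.png

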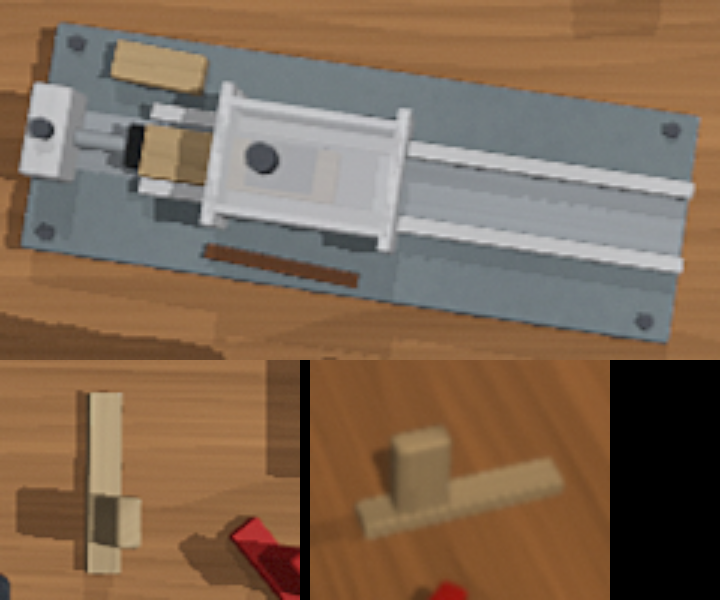

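The batten bears on the pad at crop (140,152), the stick stands upright at its old place, and the bystanders have not moved.

```bash
python3 -c "
from station import r
print(r.hand_in())"
```

```text
the job is handed in; nothing more can be done
None
```

The batten is home against the sprung stop, pressed at about 13 N on the stick (roughly 7 N on the pad), the stick stands upright back in its old place, and the job was handed in at about 49 s; no verdict came back.

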